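# Clip a sample tube into the tube mixer and start it with the press pin

### The job

Load the red-capped sample tube into the tube mixer: take it from the cradle and push it down past the orange sprung jaw until it lies fully home in the fork clip, resting on both forks with the jaw closed over it. Then take the yellow press pin from its stand, press the recessed green start button of the mixer fully down with the pin's tip for a moment, and put the pin back in its stand, upright and resting on its collar. Leave the blue-capped tube in the cradle and do not disturb the other things on the worktop.

Things in the scene. Friction and masses are not known exactly. Their poses are not given: they have to be found in the camera images.
- red_tube: Capped sample tube to load, red cap, lying level in one of the two places of the cradle (either one). 88 mm long: clear body 15.4 mm in diameter for the first 74 mm from the bottom, then the cap, 17.2 mm in diameter, 14 mm long. Origin at the centre of its closed bottom end, z along the tube axis toward the cap. About 16 g.
- red_tube_mid (a point): Point on the red-capped tube's axis 37 mm from its bottom end, the middle of the body without cap; grip here, between the cradle's two supports (inner gap 39 mm). It lies about 44 mm above the worktop in the cradle.
- blue_tube: A second tube of the same size with a blue cap, in the other place of the cradle; stays there. Origin and axes as for the red-capped tube.
- tube_cradle: Blue fixed cradle, base 100 x 124 x 6 mm, origin under its centre. Two places at y = +40 and -40 mm hold a tube lying along its x, axis 43.7 mm above the worktop, each on two 8 mm thick notched supports (cheeks up to 43 mm) centred at x = +-23.5 mm. Between the supports there is only the base plate under the tube.
- tube_mixer: White fixed tube mixer, base 100 (x) x 200 (y) x 35 mm high, origin under its centre, x away from the robot within 0.25 rad. Clip on top at y = +50 mm, button at y = -60 mm. The clip's two forks, 7 mm thick, stand 23.5 mm either side of the seat along x: floor 7.7 mm under the tube axis, on -y a fixed cheek 8.3 mm from the axis with a flared lip up to 13 mm above it, on +y the jaw.
- clip_seat (a point): Where red_tube_mid comes when the tube is fully home: midway between the two forks, 77 mm above the worktop, 42 mm above the mixer's top. Axes: x along the seated tube (either way round), y toward the jaw, z up. The tube goes in level, from straight above. Between the forks (40 mm apart) nothing stands within 31 mm below this point; then comes the jaw's pivot rod.
- clip_jaw (a joint): Orange sprung jaw, rad: 0 closed, grows as it swings outward (+y), to 0.5. Pivot 34 mm below and 13 mm beside the seat axis; one arm at each fork with a rounded nose that hangs over the tube. A tube pushed down meets the noses about 15 mm above the seat, pushes them out by about 0.08 rad with 4 to 8 N and snaps under them; the jaw then closes by itself to below 0.03.
- press_pin: Press pin (stylus), 118 mm long, about 45 g, standing upright in its stand: steel tip 6 mm in diameter for the lowest 28 mm, widening to 13 mm up to a black collar (25 mm in diameter, 50 to 54 mm above the tip), above it a yellow round handle 14 mm in diameter and 64 mm long. Origin at the centre of the tip's end, z up along the pin to the handle.
- pin_collar (a point): Underside of the pin's collar, on its axis, 50 mm above the tip.
- pin_stand: Fixed aluminium stand, 60 x 60 mm foot, origin under its centre; its top plate, 50 x 50 mm, is 8 mm thick, its top face 60 mm above the worktop, with a through hole 18 mm in diameter in which the pin hangs by its collar, tip 10 mm above the worktop, over the 6 mm foot. Stand and cradle are on either side of the mixer; a tall printer stands right behind the mixer (front near world x = 0.6).
- stand_hole (a point): Centre of the stand's hole at the top face, 60 mm above the worktop; the pin's collar rests here.
- start_button (a joint): Green start button of the mixer, m: 0 up, 0.004 fully down; springs back. About 1.2 N to start, 3.6 N at the bottom.
- button_top (a point): Centre of the button's top face (13.6 mm across), moving with it; 41 mm above the worktop when up. It sits 7 mm deep in a round bore 16 mm in diameter in a 34 x 34 mm grey collar whose rim is 48 mm above the worktop, so fingers do not fit.
- amber_jar: Bystander: amber jar with black cap, 52 mm in diameter, 82 mm high, origin under its centre.
- lab_timer: Bystander: white timer, 58 x 62 x 19 mm, origin under its centre.
- blue_bottle: Bystander: dark bottle with a blue cap, 70 mm in diameter, 186 mm high, origin under its centre.
- black_bottle: Bystander: black bottle, 60 mm in diameter, 168 mm high, origin under its centre.
Things that resemble listed ones, but are neither listed nor needed, are in the scene too. Leave any purple look-alike of the red_tube alone.

How it is judged:
On the way, in this order (a step that is already met when the one before it is completed fails the run):
1. the red-capped tube is fully home in the fork clip with the jaw closed over it (x of red_tube_mid in the frame of clip_seat between -0.01 and 0.01 m and y of red_tube_mid in the frame of clip_seat between -0.003 and 0.003 m and z of red_tube_mid in the frame of clip_seat between -0.003 and 0.003 m and angle between the z axis of red_tube and the x axis of clip_seat, either way round below 0.08 rad and value of joint clip_jaw below 0.05 rad), for 0.2 s.
2. with the tube in the clip, the start button is held down by the tip of the press pin (all of step 1 and value of joint start_button above 0.003 m and distance between press_pin and button_top below 0.007 m), for 0.15 s.
At the end, for the whole second after the job is handed in: Red-capped tube in the clip (mid-body point within 10 mm of the seat lengthways, 3 mm across and in height, axis within 0.08 rad), jaw below 0.05 rad; pin in its stand (within 5 mm, collar -3 to +4 mm from the top face, upright within 0.1 rad); button up; both at rest; blue-capped tube within 15 mm (all of step 1 and horizontal distance between press_pin and stand_hole below 0.005 m and z of pin_collar in the frame of stand_hole between -0.003 and 0.004 m and angle between press_pin's own z axis and vertical below 0.1 rad and value of joint start_button below 0.001 m and linear speed of each of red_tube, press_pin below 0.02 m/s and distance of blue_tube from where it was at the start of the episode below 0.015 m); the robot touches nothing.
It fails at once if the blue-capped tube is shifted by more than 15 mm (distance of blue_tube from where it was at the start of the episode above 0.015 m).
It fails at once if the amber jar is shifted by more than 30 mm (distance of amber_jar from where it was at the start of the episode above 0.03 m).
It fails at once if the timer is shifted by more than 30 mm (distance of lab_timer from where it was at the start of the episode above 0.03 m).
It fails at once if the bottle with the blue cap is shifted by more than 30 mm (distance of blue_bottle from where it was at the start of the episode above 0.03 m).
It fails at once if the black bottle is shifted by more than 30 mm (distance of black_bottle from where it was at the start of the episode above 0.03 m).
It also fails if it takes over 67 s, if anything falls off the work surface, if the arm or the gripper's body presses on something with over 40 N, if the wrist force passes 120 N, or if a joint passes its speed limit or range.

### The arm

A 6-joint arm with a two-finger parallel gripper is mounted at the origin on a cart in front of the work surface, level with it; the furniture and walls round the work are solid. World frame = base frame: x ahead of the robot, y to its left, z up, the work surface at z = 0. Lengths are in m, angles in rad, forces in N, time in s.
With the tool pointing down it reaches from about 0.35 to 0.8 m from the base axis. Payload 7.3 kg.
Tool frame: the origin (TCP) lies between the finger pads; the fingertips stand 25 mm ahead of it and the grasp point (between the pads) lies 6 mm ahead of it (r.tip_extent is the distance from the TCP to the fingertips, in m); z points along the fingers, y is the direction in which the jaws open and shut (so a half turn about z gives the same grasp; the last joint's range is limited). The gripper opens to 85 mm and grips with 20 to 120 N. Pads are 22 mm wide; open, the fingers measure 114 mm over their backs; the gripper's body (76 mm by 85 mm) begins 54 mm behind the grasp point. The pads swing forward as they close: fully open they stand 13 mm farther back than shut.
Start: joints at [-1.273, 0.342, 1.524, -0, 1.275, -0.146], TCP at [0.225, -0.474, 0.256] pointing down, gripper open.
Joint ranges: [-2.53, 2.53], [-0.77, 2.02], [0.04, 2.7], [-1, 4.14], [0.28, 2.66], [-3.11, 3.11]. Speed limits (rad/s): [2.57, 2.57, 3.14, 3.14, 3.14, 3.14].

### API

Orientations are given as a unit quaternion [x, y, z, w].
In Python, from workcell import r, command_gripper, optics gives the robot as it stands. The module is installed in compiled form; this text tells all that it offers. Calls block until the motion is done:
- r.reach(position, orientation): joint-space move of the TCP to a pose.
- r.move_straight(position, orientation=None, speed=0.15, max_force=None): straight line of the TCP; orientation=None keeps the orientation; speed is the mean speed in m/s. With max_force (N) it stops when the force on the tool has changed by that much, and returns True; else False.
- r.movej(angles): joint-space move.
- command_gripper(opening, force=None): finger opening in m; force is the grip in N (None keeps the last); returns when the fingers have stopped.
- r.hold(seconds).
- r.solve_ik(position, orientation): joint angles nearest the present ones, or None.
- r.read_state(): the state.
- optics.get_image(name): name is "scene" or "top" or "wrist"; returns (picture, depth): 480x640x3 uint8, red, green, blue; 480x640 float32, m along the optical axis (not along the pixel's ray), 0 where there is no reading.
- optics.camera_model(name): a dict with "K" (3x3 intrinsics, pixels), "R" (3x3) and "t" (3): a world point X has camera coordinates R X + t; the wrist camera has in their place "tool_from_camera" (4x4, takes a point from camera to tool coordinates, whose origin is the TCP and whose axes are the flange's). Camera axes: x right, y down, z forward; pixel columns grow to the right and rows downward; lengths in m; the calibration is good to about 2 mm. The wrist camera is an equidistant fisheye: a pixel r from the principal point sees the ray r / f radians off the axis. A picture is of the moment at which its call begins: read the wrist's pose just before it. camera_model takes no time and is no camera call.
A pose or a line that the arm cannot do raises r.PlanningError and nothing moves.
- r.finish_job(): hands the job in, once; it reports no verdict.
The state is a dict: "time_s": time; "joint_positions": joint angles; "dq": joint speeds; "tau": joint torques, N m; "eef_pos": TCP position; "eef_rot": TCP orientation; "contact_force": force on the tool from outside, world axes, zero at the start; "torque": the same for the moment, N m; "grip_width": finger opening in m.
Only numpy, scipy, OpenCV 4.12 (cv2) and the standard library are available. Lean on these libraries where they do the work, as an engineer would, in place of code of your own. Each camera call takes 0.05 s, during which the arm holds its last target.

## Working session

There is one attempt and no reset: what is moved stays moved. The work goes in short steps, each a Python script; the robot and the scene stay as the last script left them, time stands still between calls to the robot, and variables do not carry over. Pictures are saved under pics/ and viewed, and the job is handed in when it is done.

```bash
mkdir -p pics; ls; python3 - <<'E'
from workcell import r, optics
import cv2, numpy as np
for n in ("scene","top"):
    im,d=optics.get_image(n); cv2.imwrite(f"pics/{n}0.png",im[:,:,::-1]); np.savez(f"{n}0.npz",im=im,d=d)
    m=optics.camera_model(n); print(n,m["K"],m["R"],m["t"])
print(optics.camera_model("wrist"))
s=r.read_state();print(s["time_s"],s["eef_rot"],r.tip_extent,s["grip_width"])
E
```

```text
pics
scene [[584.83713754   0.         327.49474359]
 [  0.         584.83713754 237.4508375 ]
 [  0.           0.           1.        ]] [[-0.71896086 -0.69459828  0.02507008]
 [-0.31961933  0.29836982 -0.89934361]
 [ 0.61720237 -0.65460574 -0.43652326]] [0.34231303 0.27566313 1.13151215]
top [[519.89885627   0.         316.92937467]
 [  0.         519.89885627 243.21995354]
 [  0.           0.           1.        ]] [[-0.02346327 -0.99968494 -0.00891593]
 [-0.99220949  0.02437744 -0.12217231]
 [ 0.12235117  0.00597991 -0.99246886]] [-0.07344955  0.57274046  1.1651867 ]
{'K': array([[371.64829954,   0.        , 317.84473624],
       [  0.        , 371.64829954, 240.67261602],
       [  0.        ,   0.        ,   1.        ]]), 'tool_from_camera': array([[-4.84093014e-04, -9.58460888e-01, -2.85223581e-01,
         7.26789910e-02],
       [ 9.99999883e-01, -4.70171698e-04, -1.17282636e-04,
        -6.52456957e-04],
       [-2.16932360e-05, -2.85223604e-01,  9.58461003e-01,
        -1.18424652e-01],
       [ 0.00000000e+00,  0.00000000e+00,  0.00000000e+00,
         1.00000000e+00]])}
0.1 [ 9.75486579e-01  2.20057934e-01 -4.56668555e-05 -6.62224196e-04] 0.025 0.08541102010659891
```

View pics/scene0.png

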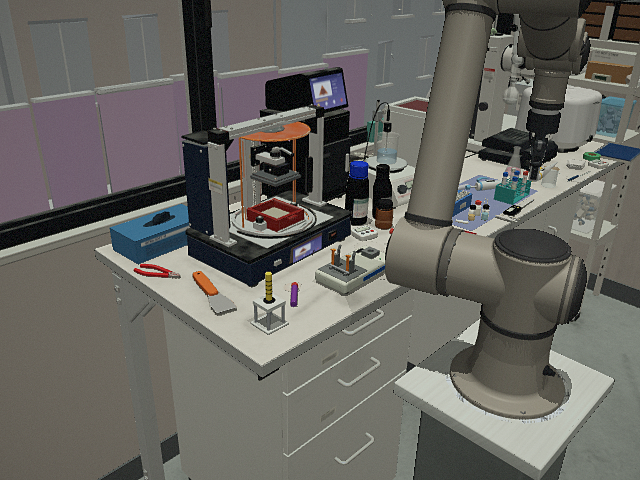

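View pics/top0.png

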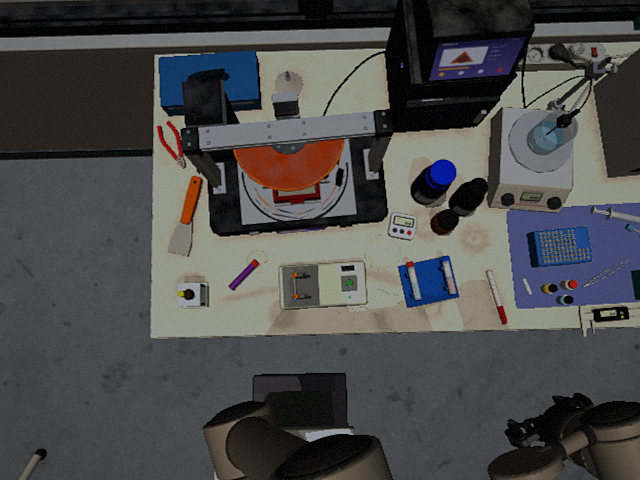

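```bash
cat > h.py <<'E'
import numpy as np, cv2
from workcell import r, optics, command_gripper
def px2w(n,u,v,z=None,d=None):
    m=optics.camera_model(n);K,R,t=m["K"],m["R"],m["t"]
    ray=R.T@np.array([(u-K[0,2])/K[0,0],(v-K[1,2])/K[1,1],1.0]); c=-R.T@t
    s=(z-c[2])/ray[2] if d is None else d
    return c+s*ray
def w2px(n,X):
    m=optics.camera_model(n);p=m["K"]@(m["R"]@np.array(X)+m["t"]);return p[:2]/p[2]
E
python3 - <<'E'
from h import *
im=np.load("top0.npz")["im"]
def crop(x0,y0,w,h,s,name):
    c=cv2.resize(im[y0:y0+h,x0:x0+w,::-1],None,fx=s,fy=s,interpolation=cv2.INTER_CUBIC)
    cv2.imwrite(name,c)
crop(385,235,130,100,6,"pics/c1.png"); crop(265,245,120,75,6,"pics/c2.png"); crop(165,265,60,50,8,"pics/c3.png")
E
```

```text
(no output)
```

View pics/c1.png

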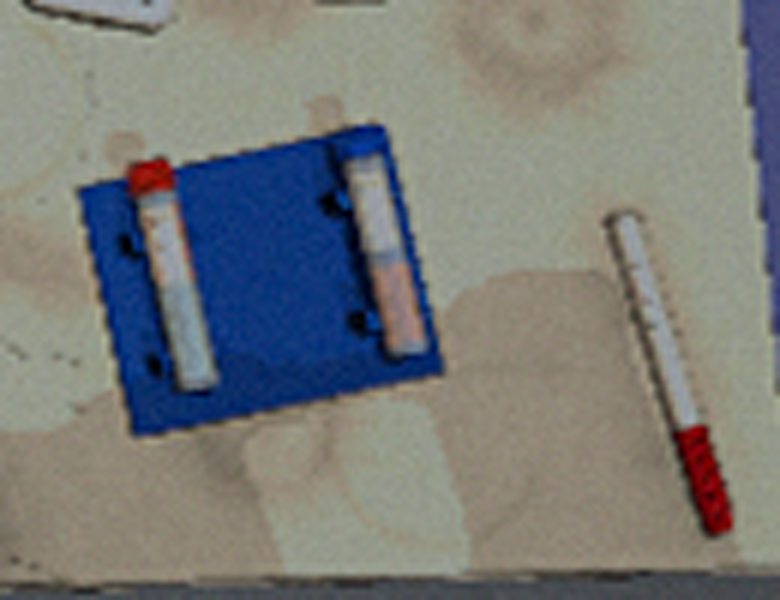

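View pics/c2.png

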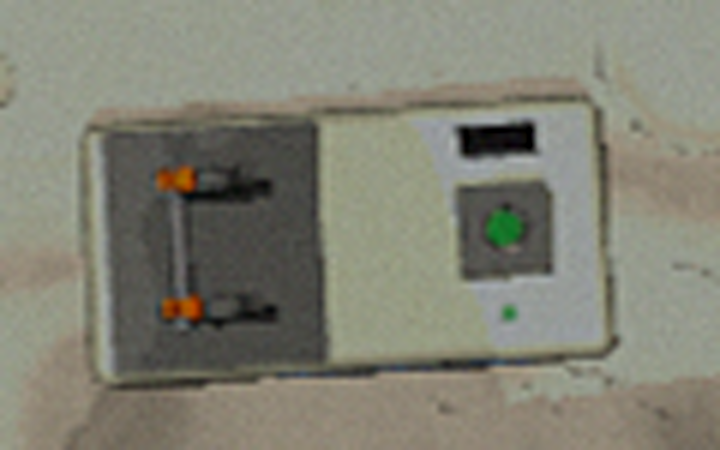

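View pics/c3.png

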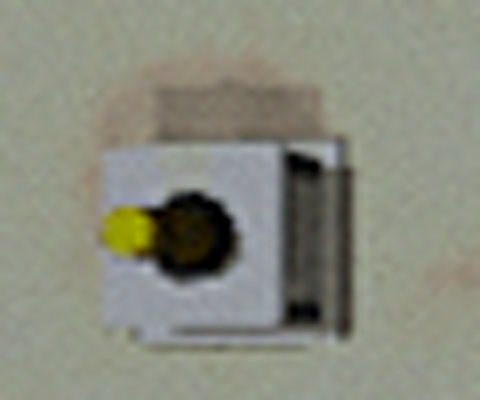

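```bash
python3 - <<'E'
from h import *
np.set_printoptions(precision=4,suppress=True)
def P(c,o,s,z): return px2w("top",c[0]/s+o[0]-0.0,c[1]/s+o[1],z)
cr=[P(c,(385,235),6,.006) for c in [(80,187),(385,127),(443,375),(133,435)]]
cc=np.mean(cr,0);print("cradle",cc,[np.linalg.norm(cr[i]-cr[(i+1)%4]) for i in range(4)])
ax=(cr[0]-cr[3]+cr[1]-cr[2]);print("yaw",np.arctan2(ax[1],ax[0]))
a=P((151,160),(385,235),6,.0437);b=P((200,390),(385,235),6,.0437)
print("tube cap,bot",a,b,np.linalg.norm(a-b),np.arctan2(*(a-b)[[1,0]]),"mid",b+(a-b)/np.linalg.norm(a-b)*.037)
mx=[P(c,(265,245),6,.035) for c in [(88,128),(597,97),(608,352),(100,382)]]
print("mixer",np.mean(mx,0),[np.linalg.norm(mx[i]-mx[(i+1)%4]) for i in range(4)])
ax=(mx[0]-mx[3]+mx[1]-mx[2]);y=np.arctan2(ax[1],ax[0]);ay=(mx[0]-mx[1]+mx[3]-mx[2]);print("yaw",y,np.arctan2(-ay[0],ay[1]))
c=np.mean(mx,0);Y=np.array([-np.sin(y),np.cos(y),0]);print("seat",c+.05*Y,"btn",c-.06*Y, "btn obs",P((505,228),(265,245),6,.041))
st=[P(c,(165,265),8,.06) for c in [(104,150),(282,145),(282,328),(106,328)]]
print("stand",np.mean(st,0),[np.linalg.norm(st[i]-st[(i+1)%4]) for i in range(4)],"pin top",P((128,230),(165,265),8,.128),"collar",P((195,235),(165,265),8,.064))
print(px2w("top",244,274,.01))
E
```

```text
cradle [ 0.4773 -0.3454  0.006 ] [np.float64(0.122091741410645), np.float64(0.09862065252734122), np.float64(0.12279674146214323), np.float64(0.09810311678099237)]
yaw 0.1715838645660744
tube cap,bot [ 0.5222 -0.2985  0.0437] [ 0.435  -0.313   0.0437] 0.08834216649380758 0.16442534989115945 mid [ 0.4715 -0.3069  0.0437]
mixer [ 0.4746 -0.0989  0.035 ] [np.float64(0.19516373115243338), np.float64(0.09698036285376876), np.float64(0.1928254898901972), np.float64(0.09661247631410122)]
yaw 0.020341631734993308 0.035934568581553424
seat [ 0.4736 -0.0489  0.035 ] btn [ 0.4758 -0.1589  0.035 ] btn obs [ 0.4772 -0.1583  0.041 ]
stand [0.4588 0.2011 0.06  ] [np.float64(0.049991361344057045), np.float64(0.05094822654803299), np.float64(0.0491908326306801), np.float64(0.04959712088758846)] pin top [0.4591 0.2011 0.128 ] collar [0.4593 0.1996 0.064 ]
[0.5055 0.0854 0.01  ]
```

```bash
cat >> h.py <<'E'
from scipy.spatial.transform import Rotation as Ro
def Q(th): return [np.cos(th/2),np.sin(th/2),0,0]
def snap(name):
    s=r.read_state(); im,d=optics.get_image("wrist")
    cv2.imwrite(f"pics/{name}.png",im[:,:,::-1]); np.savez(f"{name}.npz",im=im,d=d,p=s["eef_pos"],q=s["eef_rot"]); return s
def wray(name,u,v):
    f=np.load(f"{name}.npz"); m=optics.camera_model("wrist");K,T=m["K"],m["tool_from_camera"]
    a=np.array([u-K[0,2],v-K[1,2]]);rr=np.hypot(*a);t=rr/K[0,0]
    ray=np.r_[np.sin(t)*a/max(rr,1e-9),np.cos(t)]
    R=Ro.from_quat(f["q"]).as_matrix()
    return R@T[:3,3]+f["p"], R@T[:3,:3]@ray
def wpx(name,u,v,z):
    c,ray=wray(name,u,v); return c+ray*(z-c[2])/ray[2]
def w2wpx(name,X):
    f=np.load(f"{name}.npz"); m=optics.camera_model("wrist");K,T=m["K"],m["tool_from_camera"]
    R=Ro.from_quat(f["q"]).as_matrix(); p=T[:3,:3].T@(R.T@(np.array(X)-f["p"])-T[:3,3])
    t=np.arctan2(np.hypot(p[0],p[1]),p[2]);d=p[:2]/np.hypot(p[0],p[1]);return K[:2,2]+K[0,0]*t*d
def crop(name,x0,y0,w,h,s,out):
    im=np.load(f"{name}.npz")["im"]
    cv2.imwrite(f"pics/{out}.png",cv2.resize(im[y0:y0+h,x0:x0+w,::-1],None,fx=s,fy=s,interpolation=cv2.INTER_CUBIC))
E
python3 - <<'E'
from h import *
np.set_printoptions(precision=3,suppress=True)
for n,p,th in [("tube",[.4715,-.3069,.05],.168),("clip",[.4736,-.0489,.083],.03),("btn",[.476,-.158,.135],.03),("pin",[.459,.2005,.108],.0)]:
    for k in (0,np.pi,-np.pi,np.pi/2,-np.pi/2):
        for dz in(0,.14):
            q=r.solve_ik([p[0],p[1],p[2]+dz],Q(th+k)); print(n,round(k,2),dz,None if q is None else np.array(q))
E
```

```text
tube 0 0 [-0.713  0.648  1.653 -0.     0.84   0.69 ]
tube 0 0.14 [-0.713  0.469  1.517 -0.     1.155  0.69 ]
tube 3.14 0 [-0.713  0.648  1.653 -0.     0.84  -2.452]
tube 3.14 0.14 [-0.713  0.469  1.517 -0.     1.155 -2.452]
tube -3.14 0 [-0.713  0.648  1.653 -0.     0.84  -2.452]
tube -3.14 0.14 [-0.713  0.469  1.517 -0.     1.155 -2.452]
tube 1.57 0 [-0.713  0.648  1.653 -0.     0.84  -0.881]
tube 1.57 0.14 [-0.713  0.469  1.517 -0.     1.155 -0.881]
tube -1.57 0 [-0.713  0.648  1.653 -0.     0.84   2.26 ]
tube -1.57 0.14 [-0.713  0.469  1.517 -0.     1.155  2.26 ]
clip 0 0 [-0.264  0.479  1.874 -0.     0.789  1.277]
clip 0 0.14 [-0.264  0.285  1.706 -0.     1.151  1.277]
clip 3.14 0 [-0.264  0.479  1.874 -0.     0.789 -1.865]
clip 3.14 0.14 [-0.264  0.285  1.706 -0.     1.151 -1.865]
clip -3.14 0 [-0.264  0.479  1.874 -0.     0.789 -1.865]
clip -3.14 0.14 [-0.264  0.285  1.706 -0.     1.151 -1.865]
clip 1.57 0 [-0.264  0.479  1.874 -0.     0.789 -0.294]
clip 1.57 0.14 [-0.264  0.285  1.706 -0.     1.151 -0.294]
clip -1.57 0 [-0.264  0.479  1.874 -0.     0.789  2.848]
clip -1.57 0.1
[... 471 characters left out ...]
 -0.     1.303 -0.503]
btn -1.57 0 [-0.473  0.436  1.755 -0.     0.951  2.638]
btn -1.57 0.14 [-0.473  0.284  1.554 -0.     1.303  2.638]
pin 0 0 [ 0.259  0.474  1.784 -0.     0.884  1.83 ]
pin 0 0.14 [ 0.259  0.305  1.602 -0.     1.234  1.83 ]
pin 3.14 0 [ 0.259  0.474  1.784 -0.     0.884 -1.312]
pin 3.14 0.14 [ 0.259  0.305  1.602 -0.     1.234 -1.312]
pin -3.14 0 [ 0.259  0.474  1.784 -0.     0.884 -1.312]
pin -3.14 0.14 [ 0.259  0.305  1.602 -0.     1.234 -1.312]
pin 1.57 0 [ 0.259  0.474  1.784 -0.     0.884  0.259]
pin 1.57 0.14 [ 0.259  0.305  1.602 -0.     1.234  0.259]
pin -1.57 0 [ 0.259  0.474  1.784 -0.     0.884 -2.883]
pin -1.57 0.14 [ 0.259  0.305  1.602 -0.     1.234 -2.883]
```

```bash
python3 - <<'E'
from h import *
r.reach([.4715,-.3069,.19],Q(.168+np.pi)); s=snap("w1"); print(s["time_s"],s["eef_pos"]); print(w2wpx("w1",[.4715,-.3069,.0437]))
E
```

```text
2.0833 [ 0.47132569 -0.30721316  0.19007052]
[317.43000791 232.98521308]
```

View pics/w1.png

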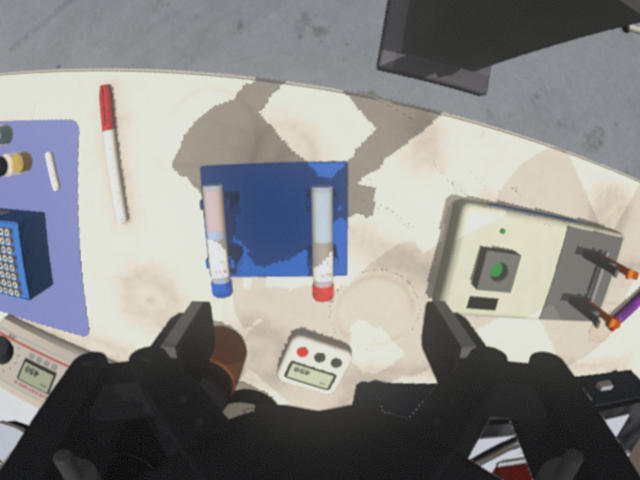

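```bash
python3 - <<'E'
from h import *
crop("w1",270,170,100,140,4,"w1c"); 
E
```

```text
(no output)
```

View pics/w1c.png

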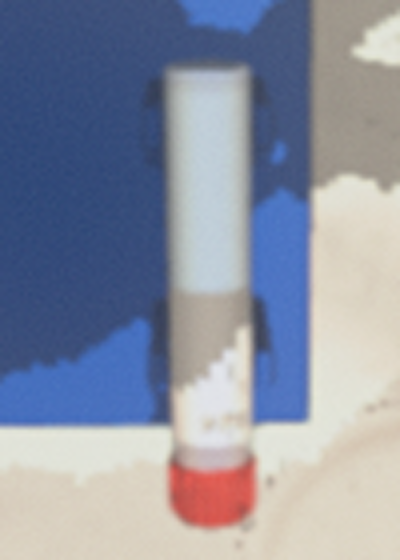

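```bash
python3 - <<'E'
from h import *
b=wpx("w1",270+208/4,170+66/4,.0437);e=wpx("w1",270+212.5/4,170+525/4,.0437);s=wpx("w1",270+211/4,170+455/4,.0437)
print(b,e,np.linalg.norm(b-e),np.linalg.norm(b-s),np.arctan2(*(e-b)[[1,0]]),b+(e-b)/np.linalg.norm(e-b)*.037)
# mixer button/stuff from same view
print(wpx("w1",498,270,.041))
E
```

```text
[ 0.43680264 -0.30939418  0.0437    ] [ 0.5257951  -0.29324508  0.0437    ] 0.09044584642616703 0.07535237399146194 0.17951248573778056 [ 0.47320808 -0.30278783  0.0437    ]
[ 0.47837387 -0.15208133  0.041     ]
```

```bash
python3 - <<'E'
from h import *
np.set_printoptions(precision=4,suppress=True)
command_gripper(.045,30)
print(r.move_straight([.4724,-.3048,.050],Q(.174+np.pi),speed=.15,max_force=8))
command_gripper(.0,30); s=r.read_state(); print(s["time_s"],s["eef_pos"],s["grip_width"],s["contact_force"])
snap("w2")
r.move_straight([.4724,-.3048,.19],speed=.2); s=snap("w3"); print(s["time_s"],s["eef_pos"],s["grip_width"],s["contact_force"])
crop("w3",230,180,180,170,4,"w3c")
E
```

```text
False
4.0667 [ 0.4727 -0.3048  0.0508] 0.014371464012511801 [-1.807   1.3814  6.0158]
4.9667 [ 0.4718 -0.3044  0.1888] 0.013974155301362654 [-0.3854 -0.6097 -0.324 ]
```

View pics/w3.png

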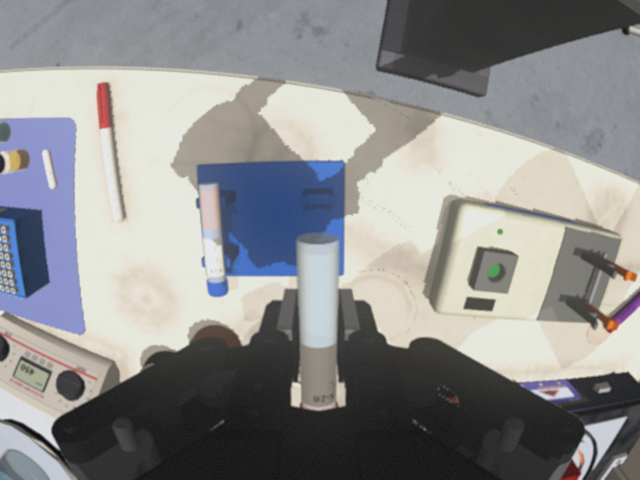

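View pics/w3c.png

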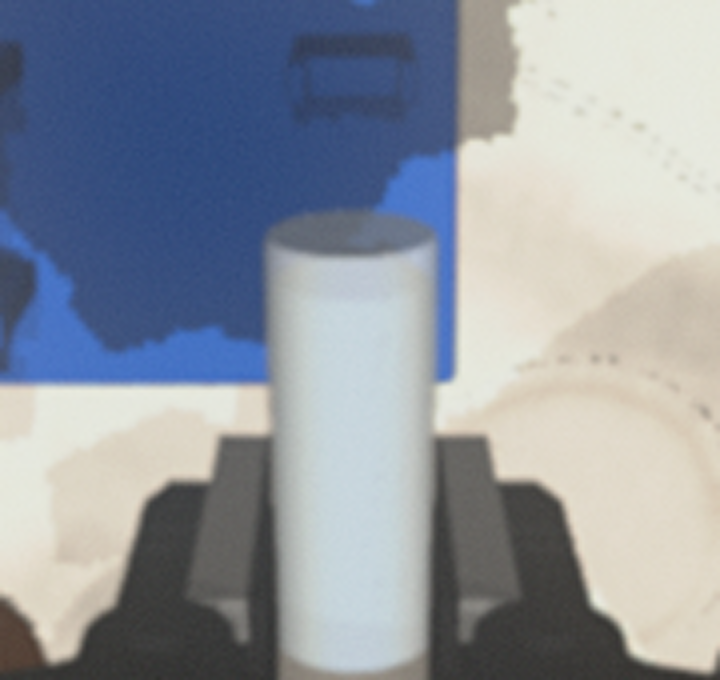

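View pics/w2.png

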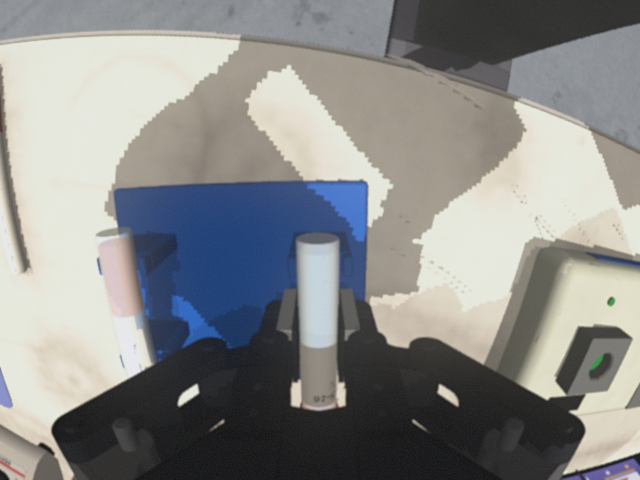

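```bash
python3 - <<'E'
from h import *
np.set_printoptions(precision=4,suppress=True)
r.reach([.502,-.047,.22],Q(.03+np.pi)); s=snap("w4"); print(s["time_s"],s["eef_pos"],s["contact_force"])
print(w2wpx("w4",[.4736,-.0489,.077]),w2wpx("w4",[.4758,-.1585,.041]))
crop("w4",220,100,200,150,4,"w4c")
E
```

```text
6.0333 [ 0.502  -0.0477  0.2195] [ 0.0157  0.1335 -1.5415]
[316.5821 195.7772] [186.306  189.2919]
```

View pics/w4.png

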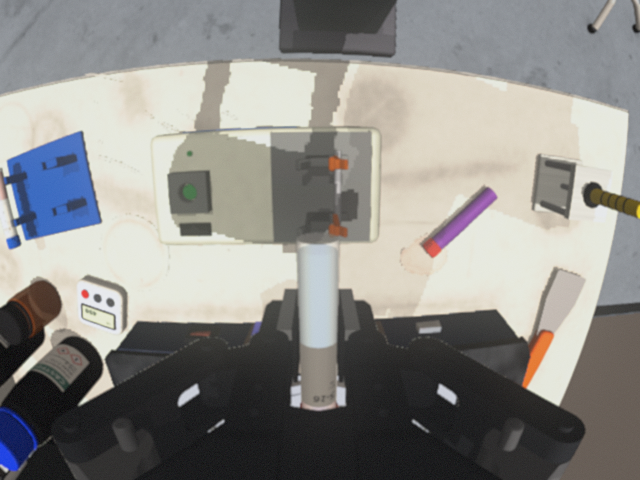

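View pics/w4c.png

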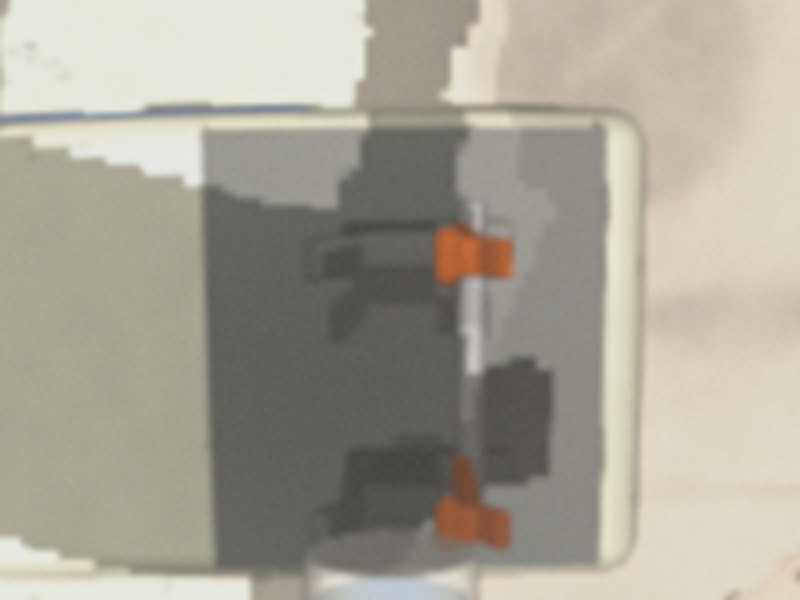

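```bash
python3 - <<'E'
from h import *
np.set_printoptions(precision=4,suppress=True)
f=lambda u,v,z:print((u,v),wpx("w4",u,v,z))
print("rod");f(220+475/4,100+215/4,.043);f(220+470/4,100+400/4,.043)
print("btn");f(190,192,.041)
print("right edge(outer)");f(220+642/4,100+200/4,.035);f(220+636/4,100+480/4,.035)
print("near edge");f(220+300/4,100+106/4,.035)
crop("w4",140,115,110,140,5,"w4d")
E
```

```text
rod
(338.75, 153.75) [ 0.445  -0.0324  0.043 ]
(337.5, 200.0) [ 0.4823 -0.0319  0.043 ]
btn
(190, 192) [ 0.4781 -0.1552  0.041 ]
right edge(outer)
(380.5, 150.0) [0.4407 0.0021 0.035 ]
(379.0, 220.0) [0.4996 0.0045 0.035 ]
near edge
(295.0, 126.5) [ 0.4242 -0.0678  0.035 ]
```

View pics/w4d.png

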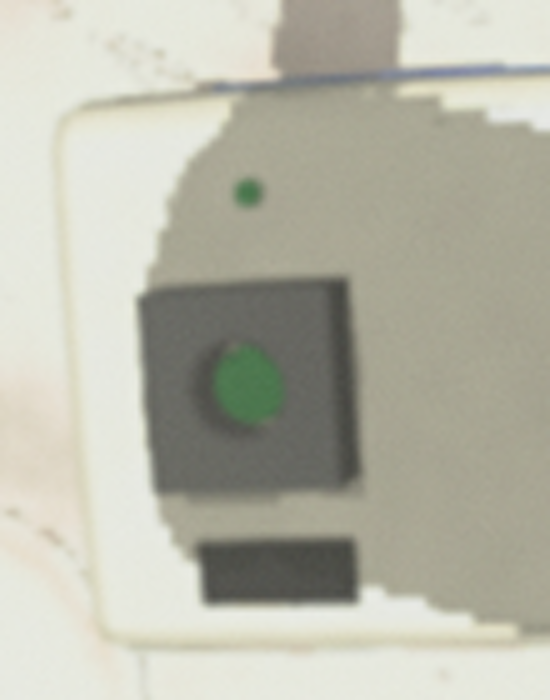

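```bash
python3 - <<'E'
from h import *
np.set_printoptions(precision=4,suppress=True)
f=lambda u,v,z:wpx("w4",u,v,z)
a=f(140+60/5,115+150/5,.035);b=f(140+95/5,115+600/5,.035);print("left",a,b,np.arctan2(-(a-b)[1],-(a-b)[0]))
a=f(140+200/5,115+92/5,.035);b=f(220+560/4,100+104/4,.035);print("near",a,b,(b-a)[0]/(b-a)[1])
for u,v in [(475,253),(475,522)]: print(f(220+u/4,100+v/4,.095))
a=[f(140+u/5,115+v/5,.048) for u,v in [(140,296),(332,280),(342,488),(157,493)]];print("collar",np.mean(a,0),a[0]-a[1],a[0]-a[3])
print("tube end tool pred", w2wpx("w4",np.array([.502,-.0477,.2195])+[-.037*np.cos(.03),-.037*np.sin(.03),-.006]))
r.move_straight([.4745,-.0455,.127],Q(.028+np.pi),speed=.12,max_force=6); s=snap("w5"); print(s["time_s"],s["eef_pos"],s["contact_force"])
crop("w5",220,120,200,150,4,"w5c")
E
```

```text
left [ 0.4375 -0.1921  0.035 ] [ 0.5182 -0.1901  0.035 ] 0.025468941230677198
near [ 0.4286 -0.1654  0.035 ] [ 0.422  -0.0155  0.035 ] -0.04456112335750089
[ 0.4484 -0.0351  0.095 ]
[ 0.4939 -0.0332  0.095 ]
collar [ 0.4778 -0.1545  0.048 ] [ 0.0022 -0.034   0.    ] [-0.0334 -0.0013  0.    ]
tube end tool pred [316.2094 237.2975]
7.0417 [ 0.4751 -0.0459  0.1276] [-0.2115 -0.9897 -0.0209]
```

View pics/w5c.png

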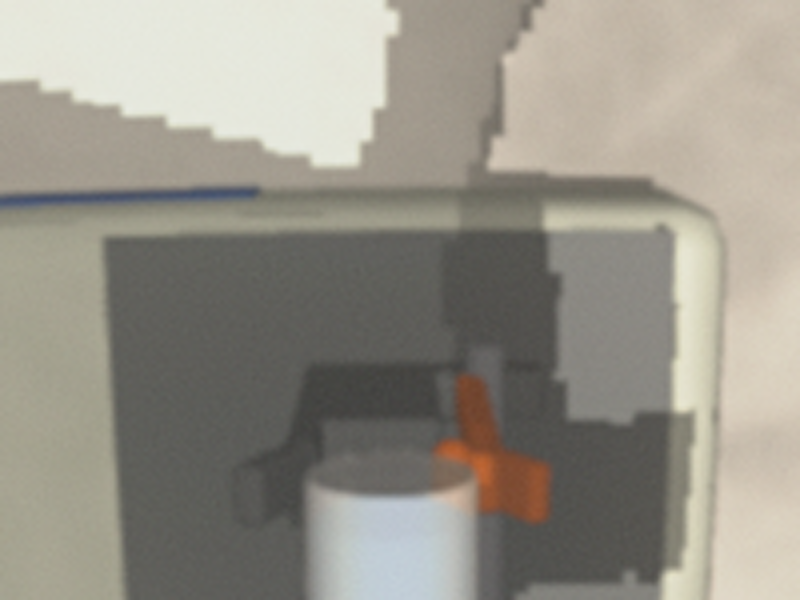

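```bash
python3 - <<'E'
from h import *
np.set_printoptions(precision=4,suppress=True)
f=lambda u,v,z:wpx("w5",220+u/4,120+v/4,z)
print("floor left/right",f(320,440,.0693),f(440,440,.0693))
print("rod",f(484,355,.043),"tube end",f(390,472,.1216))
print("lip left", f(235,480,.09),"nose left",f(437,450,.095),f(550,490,.095),"right edge",f(722,260,.035))
crop("w5",270,190,110,70,7,"w5d")
E
```

```text
floor left/right [ 0.4497 -0.0548  0.0693] [ 0.4493 -0.04    0.0693]
rod [ 0.4439 -0.0332  0.043 ] tube end [ 0.4383 -0.0464  0.1216]
lip left [ 0.4489 -0.0632  0.09  ] nose left [ 0.4435 -0.0414  0.095 ] [ 0.4476 -0.0291  0.095 ] right edge [0.4302 0.0014 0.035 ]
```

View pics/w5d.png

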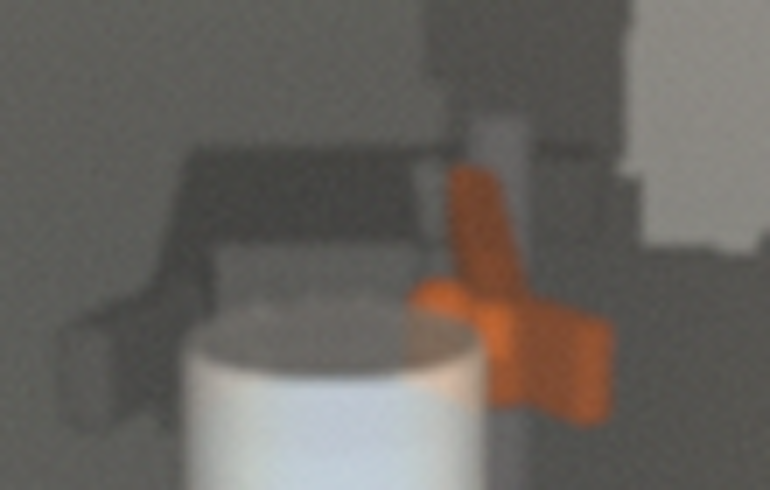

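```bash
python3 - <<'E'
from h import *
np.set_printoptions(precision=4,suppress=True)
q=Q(.028+np.pi)
print(r.move_straight([.473,-.0458,.102],q,speed=.08,max_force=8)); s=r.read_state(); print(s["time_s"],s["eef_pos"],s["contact_force"])
print(r.move_straight([.473,-.0458,.0815],q,speed=.04,max_force=22)); s=snap("w6"); print(s["time_s"],s["eef_pos"],s["contact_force"],s["torque"])
crop("w6",220,120,200,150,4,"w6c")
E
```

```text
False
7.5583 [ 0.4731 -0.0458  0.1021] [ 0.0338 -0.0012 -0.3053]
True
8.05 [ 0.4737 -0.0463  0.084 ] [-1.7412  0.7729 10.6157] [0.0427 0.2979 0.0154]
```

View pics/w6c.png

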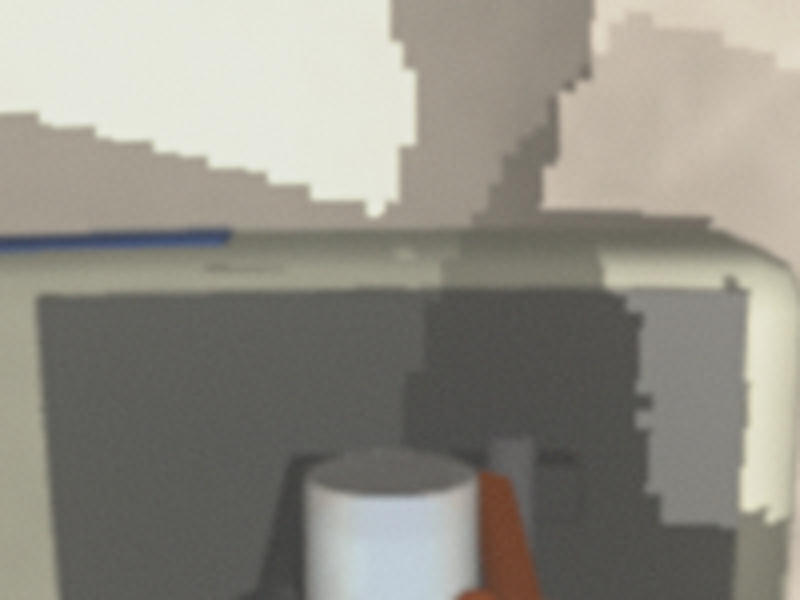

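```bash
python3 - <<'E'
from h import *
np.set_printoptions(precision=4,suppress=True)
q=Q(.028+np.pi)
print(r.move_straight([.473,-.046,.0815],q,speed=.02,max_force=18)); s=r.read_state(); print(s["time_s"],s["eef_pos"],s["contact_force"],s["torque"])
command_gripper(.04); s=r.read_state(); print(s["time_s"],s["eef_pos"],s["contact_force"],s["grip_width"])
r.move_straight([.473,-.046,.15],q,speed=.15)
r.move_straight([.50,-.046,.21],q,speed=.2); s=snap("w7"); print(s["time_s"],s["contact_force"])
crop("w7",220,100,200,150,4,"w7c")
E
```

```text
False
8.35 [ 0.4737 -0.0462  0.0837] [-5.8482 -1.131  25.0779] [-0.0481  0.877  -0.0588]
8.7167 [ 0.4727 -0.0459  0.0811] [ 0.4162  0.3146 -0.2324] 0.03980942957932651
9.8 [ 0.0824 -0.2144 -0.5073]
```

View pics/w7c.png

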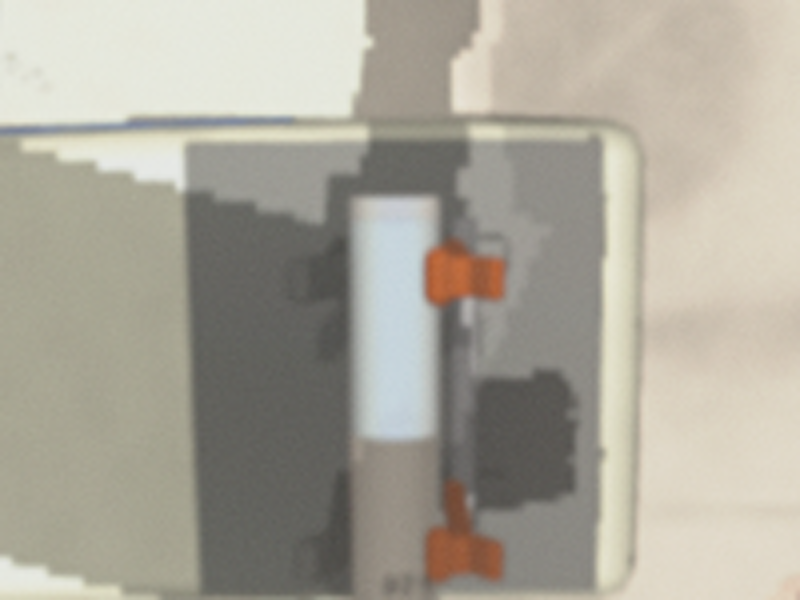

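View pics/w7.png

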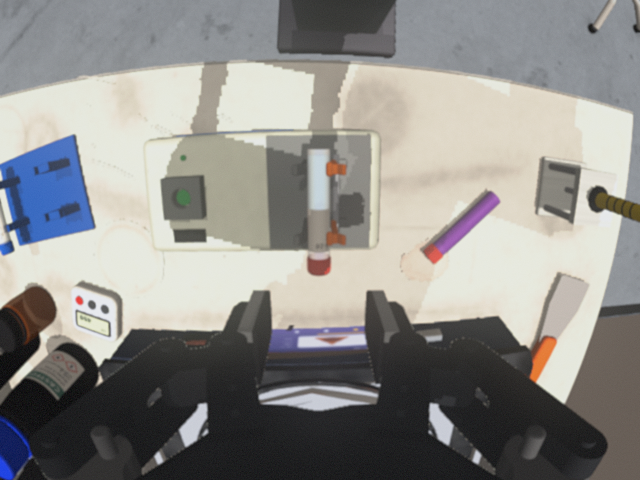

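```bash
python3 - <<'E'
from h import *
np.set_printoptions(precision=4,suppress=True)
f=np.load("w7.npz");d=f["d"]
a=wpx("w7",220+396/4,100+197/4,.077);b=wpx("w7",319,275,.077);print(a,b,np.linalg.norm(a-b),a+(b-a)/np.linalg.norm(b-a)*.037,np.arctan2(*(b-a)[[1,0]]))
for v in (160,175,190,205,220,230):
    u=220+396/4; 
    best=[]
    for uu in range(int(u)-2,int(u)+3):
        c,ray=wray("w7",uu,v); m=optics.camera_model("wrist"); ax=Ro.from_quat(f["q"]).as_matrix()@m["tool_from_camera"][:3,2]
        best.append((c+ray*d[v,uu]/(ray@ax))[2])
    print(v,np.round(best,4))
E
```

```text
[ 0.4372 -0.0461  0.077 ] [ 0.5267 -0.0436  0.077 ] 0.08955958087019567 [ 0.4741 -0.0451  0.077 ] 0.028329587915013867
160 [0.0852 0.0855 0.0853 0.0856 0.0846]
175 [0.0849 0.0859 0.0843 0.0866 0.0855]
190 [0.084  0.0858 0.0848 0.0846 0.0851]
205 [0.0854 0.0848 0.0843 0.0864 0.0852]
220 [0.0854 0.0844 0.0862 0.0857 0.0856]
230 [0.0857 0.0852 0.0859 0.0863 0.0851]
```

```bash
python3 - <<'E'
from h import *
np.set_printoptions(precision=4,suppress=True)
r.reach([.46,.202,.25],Q(np.pi)); s=snap("w8"); print(s["time_s"],s["eef_pos"])
print(w2wpx("w8",[.459,.202,.128]),w2wpx("w8",[.459,.202,.06]))
E
```

```text
10.85 [0.46   0.2012 0.2494]
[318.3497 241.3895] [318.2964 218.4399]
```

View pics/w8.png

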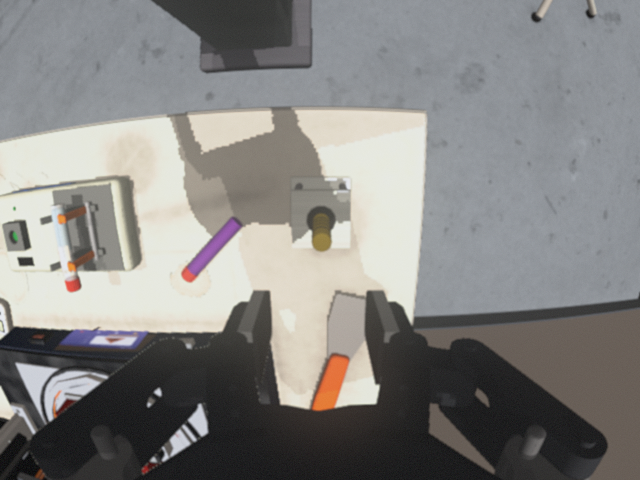

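```bash
python3 - <<'E'
from h import *
np.set_printoptions(precision=4,suppress=True)
crop("w8",275,165,90,95,6,"w8c")
E
```

```text
(no output)
```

View pics/w8c.png

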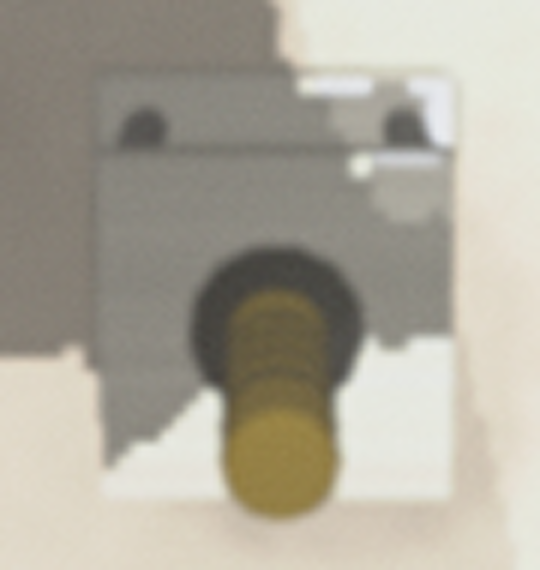

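```bash
python3 - <<'E'
from h import *
np.set_printoptions(precision=4,suppress=True)
f=lambda u,v,z:wpx("w8",275+u/6,165+v/6,z)
print("top",f(281,463,.128),"collar",f(277,327,.064))
p=[f(*c,.06) for c in [(98,150),(453,150),(452,497),(103,497)]];print("plate",np.mean(p,0),p[0]-p[1],p[0]-p[3])
E
```

```text
top [0.4595 0.2043 0.128 ] collar [0.459  0.2044 0.064 ]
plate [0.4598 0.2044 0.06  ] [ 0.     -0.0495  0.    ] [-0.0507  0.0002  0.    ]
```

```bash
python3 - <<'E'
from h import *
np.set_printoptions(precision=4,suppress=True)
q=Q(np.pi)
command_gripper(.045)
print(r.move_straight([.4593,.204,.108],q,speed=.15,max_force=8))
r.hold(.2); s=r.read_state(); print(s["time_s"],s["eef_pos"],s["contact_force"])
command_gripper(0,40); r.hold(.2);s=snap("w9"); print(s["time_s"],s["eef_pos"],s["contact_force"],s["grip_width"])
E
```

```text
False
12.425 [0.4597 0.2041 0.1087] [-0.9997  0.001  -0.5641]
13.0083 [0.4594 0.204  0.1082] [-0.7441  0.1775  3.0561] 0.012952147389232577
```

View pics/w9.png

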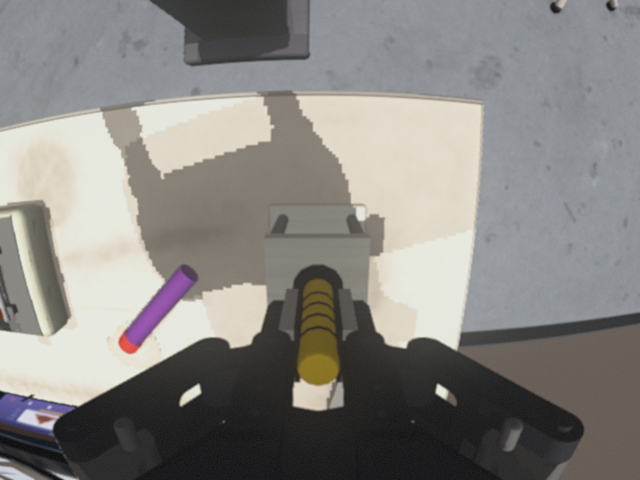

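```bash
python3 - <<'E'
from h import *
np.set_printoptions(precision=4,suppress=True)
q=Q(np.pi)
r.move_straight([.4593,.204,.27],q,speed=.2); s=r.read_state(); print(s["time_s"],s["contact_force"],s["grip_width"])
r.reach([.4776,-.1558,.22],q)
r.move_straight([.4776,-.1558,.168],q,speed=.12,max_force=8); r.hold(.2); s=snap("w10"); print(s["time_s"],s["eef_pos"],s["contact_force"])
crop("w10",250,120,140,110,6,"w10c")
E
```

```text
14.0167 [ 0.2705 -0.9686 -0.412 ] 0.01297172959699386
16.1583 [ 0.4781 -0.1559  0.1689] [ 0.6684 -0.4491 -0.6022]
```

View pics/w10.png

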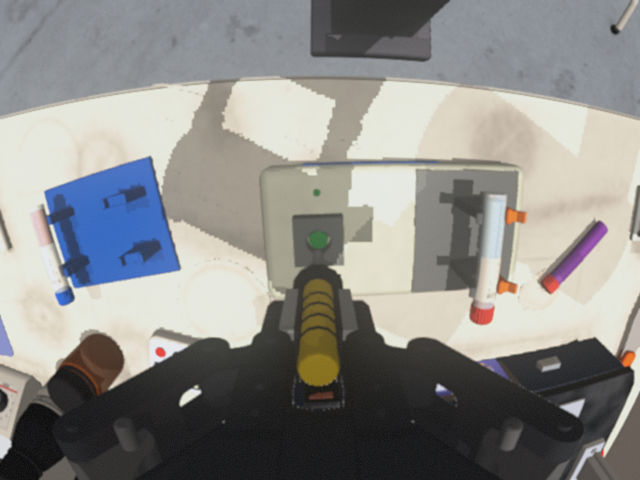

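View pics/w10c.png

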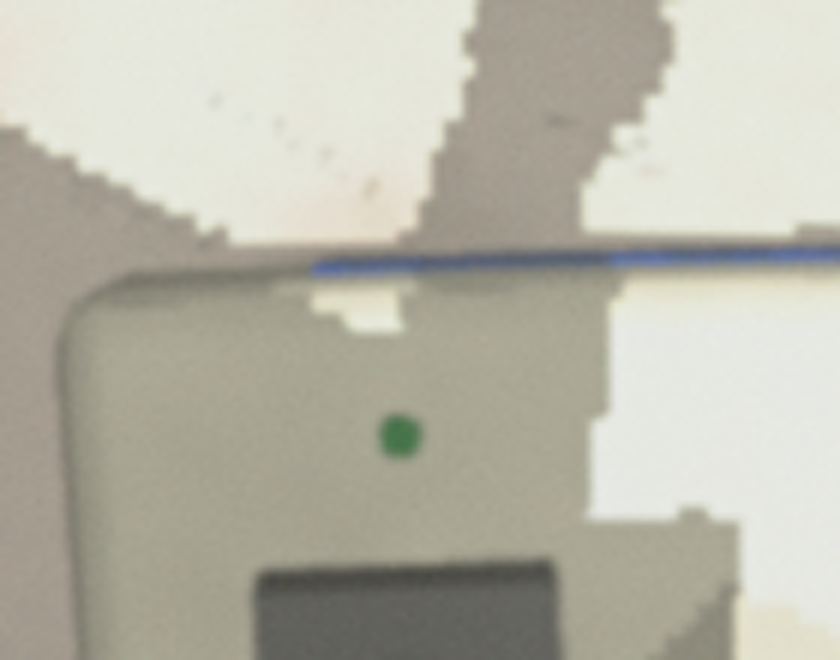

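```bash
python3 - <<'E'
from h import *
np.set_printoptions(precision=4,suppress=True)
crop("w10",285,200,70,85,7,"w10d")
p=np.load("w10.npz")["p"]; print(w2wpx("w10",p-[0,0,.098]))
E
```

```text
[317.0284 253.5112]
```

View pics/w10d.png

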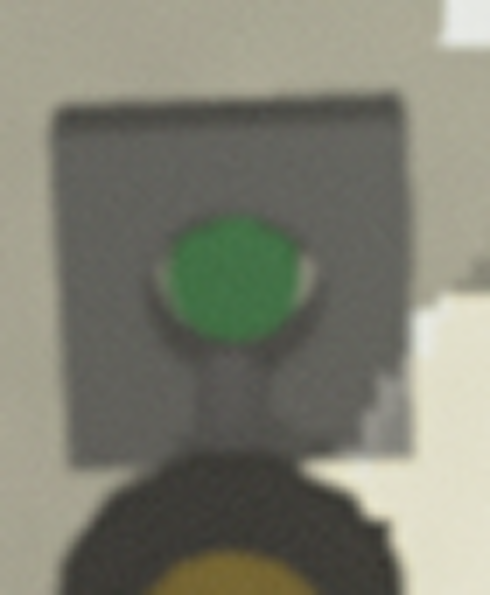

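```bash
python3 - <<'E'
from h import *
np.set_printoptions(precision=4,suppress=True)
print("btn",wpx("w10",285+235/7,200+279/7,.041))
p=[wpx("w10",285+u/7,200+v/7,.048) for u,v in [(57,130),(402,118),(410,455),(70,465)]];print("collar",np.mean(p,0),p[0]-p[1],p[0]-p[3])
E
```

```text
btn [ 0.4782 -0.1549  0.041 ]
collar [ 0.4778 -0.1549  0.048 ] [ 0.0012 -0.0326  0.    ] [-0.0338 -0.0006  0.    ]
```

```bash
python3 - <<'E'
from h import *
np.set_printoptions(precision=4,suppress=True)
q=Q(np.pi)
def S(): s=r.read_state(); print(s["time_s"],s["eef_pos"],s["contact_force"])
print(r.move_straight([.478,-.1556,.1375],q,speed=.05,max_force=10));S()
print(r.move_straight([.478,-.1556,.133],q,speed=.015,max_force=14)); S(); r.hold(.5); S()
E
```

```text
False
16.9667 [ 0.4778 -0.1555  0.1375] [-0.2044  0.2552  0.8636]
True
17.2833 [ 0.4783 -0.1557  0.1348] [-2.4514  0.8549  9.7743]
17.7833 [ 0.4782 -0.1557  0.1349] [-2.2714  0.5796  8.6067]
```

```bash
python3 - <<'E'
from h import *
np.set_printoptions(precision=4,suppress=True)
q=Q(np.pi)
def S(): s=r.read_state(); print(s["time_s"],s["eef_pos"],s["contact_force"],s["grip_width"])
r.move_straight([.478,-.1556,.27],q,speed=.15);S()
r.reach([.4594,.204,.26],q)
r.move_straight([.4594,.204,.180],q,speed=.15,max_force=8); r.hold(.3); s=snap("w11"); S()
crop("w11",250,180,140,130,6,"w11c"); crop("w7",140,120,110,140,5,"w7d")
E
```

```text
18.8417 [ 0.4776 -0.1554  0.269 ] [0.5167 0.377  0.553 ] 0.013148025306567078
21.225 [0.4596 0.2041 0.1806] [ 0.2941  0.4816 -0.251 ] 0.01326693738442656
```

View pics/w11c.png

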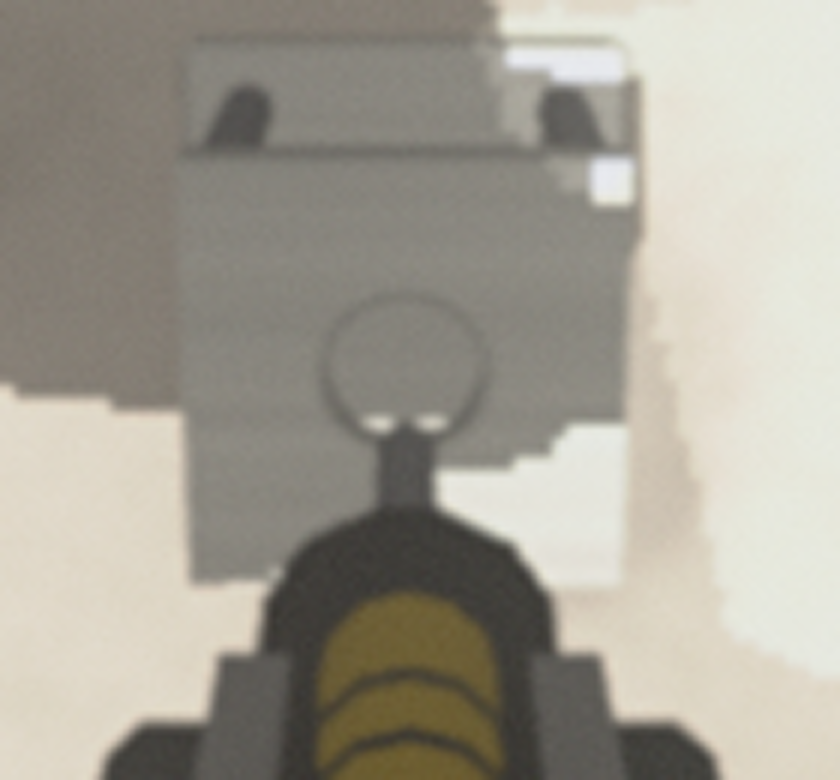

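```bash
python3 - <<'E'
from h import *
np.set_printoptions(precision=4,suppress=True)
p=np.load("w11.npz")["p"]; print(p,w2wpx("w11",p-[0,0,.098]),(250+405/6,180+428/6),w2wpx("w11",p-[.003,0,.098]))
print("tip",wpx("w11",250+405/6,180+431/6,p[2]-.098),"hole",wpx("w11",250+405/6,180+370/6,.06))
E
```

```text
[0.4597 0.2041 0.1807] [316.8413 253.5506] (317.5, 251.33333333333331) [316.835 248.906]
tip [0.4586 0.2045 0.0827] hole [0.4589 0.2045 0.06  ]
```

```bash
python3 - <<'E'
from h import *
np.set_printoptions(precision=4,suppress=True)
q=Q(np.pi)
def S(): s=r.read_state(); print(s["time_s"],s["eef_pos"],s["contact_force"],s["grip_width"])
print(r.move_straight([.4596,.204,.115],q,speed=.1,max_force=6)); S()
print(r.move_straight([.4596,.204,.1065],q,speed=.02,max_force=5)); S()
E
```

```text
False
22.025 [0.46   0.2041 0.1154] [-0.1903 -1.0424 -0.351 ] 0.012844453458121973
True
22.425 [0.4599 0.2041 0.1082] [-0.5638 -0.6572  5.7616] 0.013251618624263873
```

```bash
python3 - <<'E'
from h import *
np.set_printoptions(precision=4,suppress=True)
q=Q(np.pi)
def S(): s=r.read_state(); print(s["time_s"],s["eef_pos"],s["contact_force"],s["grip_width"])
command_gripper(.045); r.hold(.3); S()
r.move_straight([.4596,.204,.25],q,speed=.15); r.hold(.3); s=snap("w12");S()
crop("w12",275,165,90,95,6,"w12c")
im,d=optics.get_image("top"); cv2.imwrite("pics/top1.png",im[:,:,::-1])
cv2.imwrite("pics/top1c.png",cv2.resize(im[235:335,165:465,::-1],None,fx=2.6,fy=2.6,interpolation=cv2.INTER_CUBIC))
E
```

```text
23.1333 [0.4594 0.2039 0.1075] [-0.3772  0.2296  0.5619] 0.0453347778302685
24.5833 [0.4595 0.204  0.2497] [-0.314  -0.3676  0.8176] 0.04499080392069409
```

View pics/w12c.png

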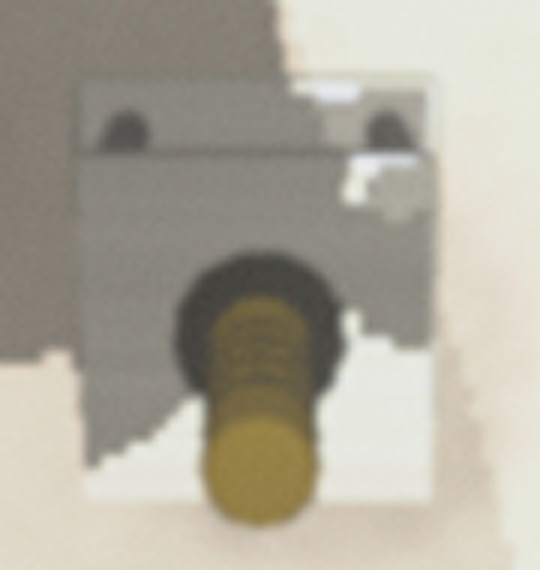

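View pics/top1c.png

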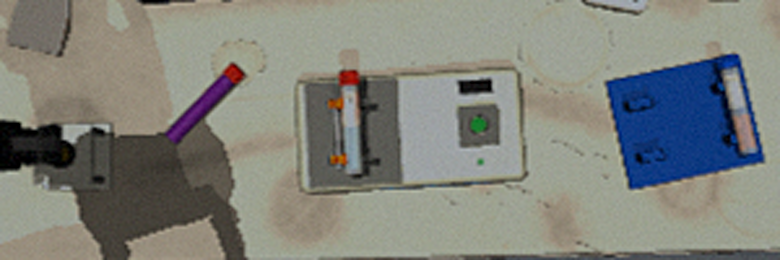

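```bash
python3 - <<'E'
from h import *
f=lambda u,v,z:wpx("w12",275+u/6,165+v/6,z)
p=[f(*c,.06) for c in [(80,153),(432,153),(431,500),(85,500)]]
print(f(260,470,.128),f(259,335,.064),np.mean(p,0))
r.finish_job()
E
```

```text
[0.4598604  0.20484094 0.128     ] [0.45961596 0.20477535 0.064     ] [0.45976558 0.20449701 0.06      ]
the job is handed in; nothing more can be done
```

The job was handed in at about 24.6 s. `finish_job()` gave no verdict, so these are my own checks.

- **Tube:** The red-capped tube is in the fork clip. In the wrist view taken just after release, the depth image put its top at about 85 mm along its length (84.7 mm expected). It measured level, at 0.028 rad in line with the mixer, with both jaw noses closed over it. I did not measure the jaw angle itself. The final top view still showed the tube in the clip.
- **Button:** I pressed it with the pin tip for more than 0.5 s. The tip stopped at about 37 mm, the button's bottom position, with about 8.6 N on it. It was then released. I did not measure whether the button came back up, but nothing was touching it.
- **Pin:** It is back upright in its stand. The handle top and collar were within 0.5 mm of the hole centre. The collar touched down at the same tool height as when I gripped it, 108.2 mm.
- **Other things:** In the final top view the blue-capped tube and the purple look-alike appeared unmoved. I did not measure the bystanders, but the arm never worked close to them. The gripper was open and clear of the pin at hand-in.

**Disagreement:** The top camera put points 3 to 4 mm further toward -y than the wrist camera. I used the wrist camera and corrected it by about 0.5 mm from its view of the held tube. The fits agreed with that choice.

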